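# Tuck a pattern plate under the hold-down bar of a cutting stand

### The arm

A 7-joint arm with a two-finger parallel gripper is mounted at the origin on the work surface. World frame = base frame: x ahead of the robot, y to its left, z up, the work surface at z = 0. Lengths are in m, angles in rad, forces in N, time in s.
With the tool pointing down it reaches from about 0.35 to 0.9 m from the base axis. Payload 8.1 kg.
Tool frame: the origin (TCP) lies midway between the tips of the shut fingers; the grasp point (between the pads) lies robot.grasp_offset behind it (robot.grasp_offset is the distance from the TCP to the grasp point, in m); z points along the fingers, y is the line along which they close (so a half turn about z gives the same grasp; the last joint's range is limited). The gripper opens to 92 mm and grips with 3 to 60 N. Pads are 19 mm wide; open, the fingers measure 130 mm over their backs; the gripper's body (75 mm by 190 mm) begins 47 mm behind the grasp point.
Start: joints at [1.118, 0.434, 0.025, 1.573, -0.012, 1.134, -0.075], TCP at [0.214, -0.587, 0.227] pointing down, gripper open.
Joint ranges: [-2.62, 2.62], [-0.44, 2.09], [-1.27, 1.32], [0.08, 2.57], [-1.32, 4.46], [0.12, 2], [-2.74, 2.74]. Speed limits (rad/s): [2.22, 2.22, 3.01, 3.01, 3.14, 3.14, 3.14].

### API

Orientations are given as a unit quaternion [w, x, y, z].
In Python, from rig import robot gives the robot as it stands.
- The arm moves only by the tool servo_tool, never from a script. Its argument "moves" is one flat list of numbers, 6 for each row, row after row: the shift along the tool's x, y, z in m, then the turn, a rotation vector about the tool's x, y, z in degrees. In form: [tx, ty, tz, rx, ry, rz, tx, ty, tz, rx, ry, rz, ...]. A call has exactly 10 rows; each row shifts and turns the commanded pose from where the row before left it, along the tool's axes as they then stand; what a row does not reach is not made up. A row lasts 1/12 s, in which the tool goes at most 41.7 mm and 7.16 degrees, less where a joint would pass 70% of its speed; a pose out of reach is approached as far as the arm can. A call with a gripper value outside its range is refused whole. "hand" is the finger opening in m, from 0 to 0.0918, set as the call begins (left out, the last holds). The fingers move at their own pace and stop on an object; "force" is the grip in N (left out, the last holds). Time passes only in rows, so rows that do not move let the fingers close, or fill a call up. It gives the time, the measured TCP pose, the force, the opening and the grip force at its end, in the units of the state.
- robot.get_state(): the state, without advancing time (a new reading comes with each control period).
- robot.camera(name): name is "scene" or "top"; returns the picture (480x640x3 uint8, red, green, blue); there is no depth.
- robot.calibration(name): a dict with "fovy" (degrees; the focal length in pixels is half the picture's height over the tangent of half this angle, whatever the lens; pixels are square), "cx", "cy" (the principal point, pixels), "rvec" (rotation vector, rad) and "tvec" (3), from world to camera coordinates, as OpenCV has them. Camera axes: x right, y down, z forward; pixel columns grow to the right and rows downward; lengths in m; the calibration is good to about 2 mm. A picture is of the moment at which its call begins. calibration takes no time and is no camera call.
- robot.close_job(): hands the job in; it is judged then, once.
Trained networks look in the newest picture that a camera, given by its name, has taken for a name from the list of things; names that differ only in an ending like _2 or _b are one class to them, and where a whole thing is asked for, a point or a joint stands for the part that bears it (a point fixed in the world has none). Each returns a list of dicts, best first, with "score" (0 to 1); they miss things now and then, are a little off and sometimes report something else, mostly with a low value. They report only what shows in the picture. A call takes as long as a camera call. They do not tell look-alikes from the thing itself.
- robot.search_frame(camera, query): "box" ([left, top, right, bottom] in pixels, round what is visible of it).
- robot.silhouettes(camera, query): "mask" (480x640 bool, what is visible of it) and "box" ([left, top, right, bottom] in pixels, round what is visible of it).
- robot.mark_of(camera, query): "position" ([column, row] in pixels: a listed point, or the origin of a listed thing).
The state is a dict: "time": time; "joints": joint angles; "joint_velocities": joint speeds; "tau": joint torques, N m; "position": TCP position; "orientation": TCP orientation; "wrist_force": force on the tool from outside, world axes, zero at the start; "wrist_torque": the same for the moment, N m; "finger_gap": finger opening in m; "finger_force": force on a finger pad.
Only numpy, scipy, OpenCV 4.12 (cv2) and the standard library are available. Lean on these libraries where they do the work, as an engineer would, in place of code of your own. Each camera call takes 0.05 s, during which the arm holds its last target. There are 200 camera calls.

### The job

Pick up the aluminium pattern plate with the straight upright wooden grip and lay it flat on the sloped cutting stand, in front of the hinged steel hold-down bar and square to it. Then slide its long straight edge up under the bar, about centred, until it is fully home against the stop, without lifting the bar. Finish while still gripping the plate and pressing it down flat on the board with a steady push of about 10 N; leave everything else on the bench alone.

Things in the scene. Friction and masses are not known exactly. Their poses are not given: they have to be found in the camera images.
- plate_grip (a point): centre of the upright grip of the pattern plate, 28 mm above the plate's underside. The grip is a wooden bar 14 mm thick (along x), 70 mm long (along y), from the plate's upper face (4 mm above the underside) to 46 mm above the underside. Axes: x from the grip towards the straight edge, y along it, z up off the plate
- plate_edge (a point): middle of the plate's long straight edge, on the underside, 80 mm ahead (+x) of the grip's middle; same axes as the grip
- plate: the loose aluminium pattern plate, 4 mm thick, about 0.24 kg, lying flat on the bench at the start; origin on its underside below the middle of the grip, same axes. It reaches 80 mm forward (+x) to the straight edge and 45 mm back; 150 mm wide (y), the rearmost 40 mm only 100 mm wide
- board: rigid plywood board of the fixed cutting stand, sloped 0.22 rad (12.6 degrees), rising away from the robot. Origin on its face, 58 mm above the bench; x up the slope to the bar, y along the bar, z square to the face. Face from x = -120 to +110 mm, 240 mm wide. Two hinge cheeks 14 mm thick stand 23 mm above it at x = 100, y = +-116 mm
- stop (a point): middle of the near side of the stop, on the board's face, at x = +65 mm of the board: a fixed steel strip 6 mm high across the board, 190 mm long (y), hidden under the hold-down bar
- holdbar_lip (a point): middle of the free edge of the steel hold-down bar, 9.5 mm above the face at x = +40 mm of the board. Bar 200 mm wide (y), 3 mm thick, 60 mm from free edge to hinge (at x = +100 mm), parallel to the board with an 8 mm gap beneath; its last 8 mm turn up, to at most 16 mm above the face
- holdbar (a joint): hinge of the hold-down bar (0.25 kg, swings freely, held down by its weight only): 0 = down, parallel to the board, it cannot go lower; grows as the free edge lifts (0.06 rad = 3.6 mm at the edge)
- round_pattern: round aluminium pattern, 84 mm across, 4 mm thick, with a 30 mm tall knob; not the one wanted. Bystander, loose; origin under its middle
- jar: small jar, 48 mm across, 60 mm tall. Bystander, loose; origin under its middle
- mallet: wooden mallet lying down, 220 mm long, head 52 x 90 x 52 mm. Bystander, loose; origin under its middle
- punch_block: wooden block 60 x 130 x 50 mm with five steel punches standing in it, 95 mm tall overall. Bystander, loose; origin under its middle
- slicker: turned wooden stick lying down, 110 mm long, 26 mm thick. Bystander, loose; origin under its middle
- rule: flat steel rule 200 x 35 x 4 mm. Bystander, loose; origin under its middle
- weight: brass weight 60 mm across, 50 mm tall. Bystander, loose; origin under its middle
There are look-alikes about, which are no part of the job. Leave any turquoise look-alike of the plate alone.

How it is judged:
By the outcome, as a careful person would: the job done as asked, in the order asked, and still so for the second after the job is handed in, while the arm keeps its last pose, push and grip.
It also fails if it takes over 45 s, if anything falls off the work surface, if the arm or the gripper's body presses on something with over 40 N, if the wrist force passes 120 N, or if a joint passes its speed limit or range.

## Working session

There is one attempt and no reset: what is moved stays moved. The work goes in short steps, Python scripts to look and compute and a tool call to move; the robot and the scene stay as the last step left them, time stands still between calls to the robot, and variables do not carry over. Pictures are saved under pics/ and viewed, at most 10 in all, crops included, and the job is handed in when it is done.

Besides the shell and the picture viewer there is one more tool, called after "Request:" by a JSON object that holds its "name" and its "arguments", one argument or row to a line. servo_tool: Moves the arm, as the interface text tells. Its arguments: {"type":"object","properties":{"moves":{"type":"array","items":{"type":"number"}},"hand":{"type":"number"},"force":{"type":"number"}},"required":["moves"]}

```bash
mkdir -p pics; cat > h.py <<'E'
import numpy as np, cv2
from rig import robot
from scipy.spatial.transform import Rotation as R
def cal(n):
    c=robot.calibration(n); f=240/np.tan(np.radians(c["fovy"])/2)
    K=np.array([[f,0,c["cx"]],[0,f,c["cy"]],[0,0,1]]); return K,cv2.Rodrigues(np.array(c["rvec"],float))[0],np.array(c["tvec"],float).ravel()
def proj(n,P):
    K,Rm,t=cal(n); q=(K@(Rm@np.atleast_2d(P).T+t[:,None])).T; return q[:,:2]/q[:,2:]
def ray(n,p):
    K,Rm,t=cal(n); d=Rm.T@np.linalg.solve(K,[p[0],p[1],1]); return -Rm.T@t,d/np.linalg.norm(d)
def onz(n,p,z):
    o,d=ray(n,p); return o+d*(z-o[2])/d[2]
def tri(a,b):
    o1,d1=ray("scene",a);o2,d2=ray("top",b)
    s=np.linalg.lstsq(np.c_[d1,-d2],o2-o1,rcond=None)[0]
    p,q=o1+s[0]*d1,o2+s[1]*d2; return (p+q)/2,np.linalg.norm(p-q)
def snap(n,f):
    im=robot.camera(n); cv2.imwrite("pics/"+f,im[:,:,::-1]); return im
E
python3 - <<'E'
from h import *
np.set_printoptions(precision=4,suppress=True)
for n in("scene","top"):
    snap(n,n+"0.png"); print(n,cal(n))
    for q in("plate_grip","plate_edge","plate","holdbar_lip","stop","board"):
        print(q,[(np.round(m["position"],1),round(m["score"],2)) for m in robot.mark_of(n,q)[:4]])
s=robot.get_state(); print(s)
E
```

```text
scene (array([[468.1586,   0.    , 318.4523],
       [  0.    , 468.1586, 242.9303],
       [  0.    ,   0.    ,   1.    ]]), array([[-0.3874,  0.9218,  0.0164],
       [ 0.6887,  0.3012, -0.6596],
       [-0.6129, -0.2442, -0.7515]]), array([ 0.2152, -0.3046,  1.5683]))
plate_grip [(array([238. , 321.2]), 0.59), (array([238.4, 213.8]), 0.56)]
plate_edge [(array([249.8, 358.2]), 0.96)]
plate [(array([241.7, 325.4]), 0.81), (array([242.7, 225.3]), 0.76)]
holdbar_lip [(array([374.5, 301.5]), 0.59), (array([240.4, 223.7]), 0.34)]
stop [(array([372. , 312.8]), 0.95)]
board [(array([375.8, 297.2]), 0.68)]
top (array([[466.1268,   0.    , 316.3406],
       [  0.    , 466.1268, 245.6181],
       [  0.    ,   0.    ,   1.    ]]), array([[ 0.0304, -0.9995,  0.0064],
       [-0.9964, -0.0308, -0.0788],
       [ 0.0789, -0.004 , -0.9969]]), array([-0.0159,  0.5473,  1.1983]))
plate_grip [(array([420.5, 279. ]), 0.89), (array([357.8, 159.3]), 0.61)]
plate_edge [(array([340.1, 141. ]), 0.84), (array([430.5, 250.1]), 0.77)]
plate [(array([419.7, 277. ]), 0.92), (array([355.8, 160. ]), 0.76)]
holdbar_lip [(array([249.7, 205.4]), 0.58)]
stop []
board [(array([254.1, 220.3]), 0.74)]
{'time': 0.7, 'joints': array([ 1.1184,  0.4345,  0.025 ,  1.5732, -0.0116,  1.134 , -0.0751]), 'joint_velocities': array([-0.001 , -0.0015,  0.0016,  0.0008,  0.0009,  0.0003, -0.0016]), 'tau': array([ -0.0008, -66.7497,   0.9839, -31.4768,  -0.0604,   0.0326,
        -0.    ]), 'position': array([ 0.2142, -0.5872,  0.2268]), 'orientation': array([ 0.    ,  0.9848,  0.174 , -0.    ]), 'wrist_force': array([-0.4068,  0.1379,  0.2414]), 'wrist_torque': array([ 0.0011, -0.026 ,  0.0157]), 'finger_force': 0.0, 'finger_gap': 0.09160419298060823}
```

View pics/scene0.png

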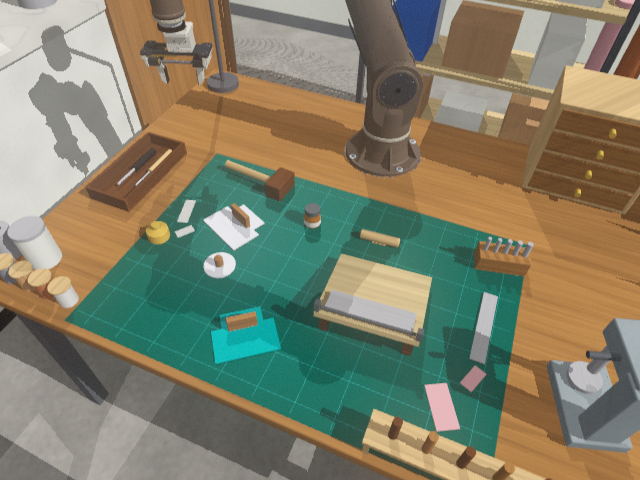

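View pics/top0.png

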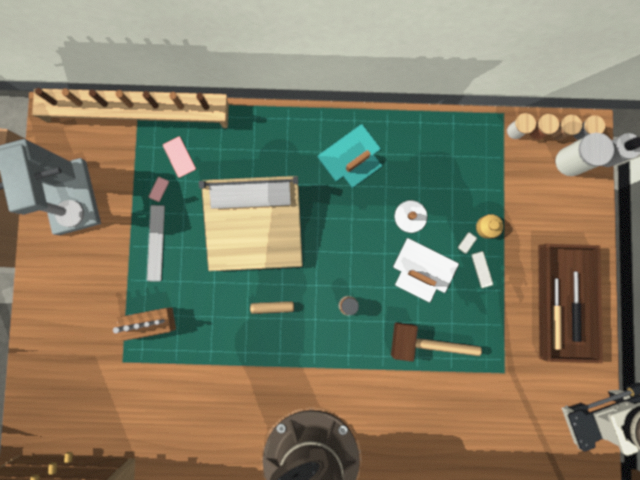

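Two plate candidates. The grey-white one is at scene (238,217) / top (425,272), and the turquoise one is at scene (245,335) / top (350,157). The aluminium plate with the upright wooden grip is the grey-white one, because turquoise is the excluded look-alike. The stand is at scene (375,300) / top (253,225). I'll confirm with one enlarged crop.

```bash
cat > fit.py <<'E'
from h import *
from scipy.optimize import minimize
np.set_printoptions(precision=4,suppress=True)
PL=np.array([[80,75],[80,-75],[-5,-75],[-5,-50],[-45,-50],[-45,50],[-5,50],[-5,75]])/1000
def pose(x,y,yaw): return R.from_euler("z",yaw),np.array([x,y,0])
def render(n,T,Q,up=4):
    m=np.zeros((480*up,640*up),np.uint8)
    f=lambda P:np.round((proj(n,T[0].apply(P)+T[1])+.5)*up-.5).astype(np.int32)
    for z in(0,.004): cv2.fillPoly(m,[f(np.c_[PL,np.full(8,z)])],1)
    b=np.array([[x,y,z] for x in(-.007,.007) for y in(-.035,.035) for z in(.004,.046)])
    cv2.fillPoly(m,[cv2.convexHull(f(b))],1); return cv2.resize(m.astype(np.float32),(640,480),interpolation=cv2.INTER_AREA)
def fitplate(masks,p0):
    def cost(p):
        c=0
        for n,m in masks.items():
            r=render(n,pose(*p),0); c+=np.abs(r-m).sum()/m.sum()
        return c
    best=None
    for dy in (-.3,0,.3):
        p=np.array(p0)+[0,0,dy]
        s=np.vstack([p,p+[.02,0,0],p+[0,.02,0],p+[0,0,.3]])
        r=minimize(cost,p,method="Nelder-Mead",options=dict(initial_simplex=s,xatol=1e-4,fatol=1e-4))
        if best is None or r.fun<best.fun: best=r
    return best
E
python3 - <<'E'
from fit import *
ims={n:cv2.imread(f"pics/{n}0.png") for n in("scene","top")}
print("grip tri",tri([238.4,213.8],[420.5,279.0]),"lip",tri([374.5,301.5],[249.7,205.4]),"board",tri([375.8,297.2],[254.1,220.3]))
M={}
seed={"scene":(238,217),"top":(425,272)}
for n in ims:
    for s in robot.silhouettes(n,"plate"):
        b=s["box"]; print(n,np.round(b),round(s["score"],2),s["mask"].sum())
        u,v=seed[n]
        if b[0]<u<b[2] and b[1]<v<b[3] and n not in M: M[n]=s["mask"].astype(float)
g=tri([238.4,213.8],[420.5,279.0])[0]
if M:
    best=min((fitplate(M,[g[0],g[1],a]) for a in(-2.4,-.8,.8,2.4)),key=lambda r:r.fun); print(best.x,best.fun)
    np.save("plate.npy",best.x)
def crop(n,c,w,h,k,dr=True):
    im=ims[n][c[1]-h//2:c[1]+h//2,c[0]-w//2:c[0]+w//2]; im=cv2.resize(im,None,fx=k,fy=k,interpolation=cv2.INTER_CUBIC)
    if dr and M:
        T=pose(*best.x); q=(proj(n,T[0].apply(np.c_[PL,np.full(8,.004)])+T[1])-[c[0]-w//2-.5,c[1]-h//2-.5])*k
        cv2.polylines(im,[np.int32(q)],True,(0,0,255),1)
    return im
a=np.hstack([crop("scene",(236,222),80,60,5),crop("top",(426,270),80,60,5)])
b=np.hstack([crop("scene",(374,303),133,100,3)[:300,:399],crop("top",(252,222),133,100,3)[:300,:399]])
b=cv2.resize(b,(800,300)); cv2.imwrite("pics/crop.png",np.vstack([a,b]))
E
```

```text
grip tri (array([ 0.4706, -0.2767,  0.0272]), np.float64(0.01030402694431325)) lip (array([0.6386, 0.1721, 0.0797]), np.float64(0.001908804618588955)) board (array([0.6049, 0.1656, 0.0486]), np.float64(0.005911777058616767))
scene [202. 206. 265. 244.] 0.93 1578
scene [304. 203. 324. 229.] 0.71 372
scene [212. 304. 282. 362.] 0.69 2707
top [318. 124. 382. 186.] 0.87 2257
top [395. 239. 455. 300.] 0.7 2328Traceback (most recent call last):
  File "<stdin>", line 13, in <module>
  File "<stdin>", line 13, in <genexpr>
  File "fit.py", line 22, in fitplate
    r=minimize(cost,p,method="Nelder-Mead",options=dict(initial_simplex=s,xatol=1e-4,fatol=1e-4))
    res = _minimize_neldermead(fun, x0, args, callback, bounds=bounds,
                               **options)
    fxr = func(xr)
    fx = function(np.copy(x), *(wrapper_args + args))
  File "fit.py", line 16, in cost
    r=render(n,pose(*p),0); c+=np.abs(r-m).sum()/m.sum()
  File "fit.py", line 11, in render
    cv2.fillPoly(m,[cv2.convexHull(f(b))],1); return cv2.resize(m.astype(np.float32),(640,480),interpolation=cv2.INTER_AREA)
                                   ~^^^
  File "fit.py", line 8, in <lambda>
    f=lambda P:np.round((proj(n,T[0].apply(P)+T[1])+.5)*up-.5).astype(np.int32)
                         ~~~~^^^^^^^^^^^^^^^^^^^^^^
  File "h.py", line 8, in proj
    K,Rm,t=cal(n); q=(K@(Rm@np.atleast_2d(P).T+t[:,None])).T; return q[:,:2]/q[:,2:]
           ~~~^^^
  File "h.py", line 5, in cal
    c=robot.calibration(n); f=240/np.tan(np.radians(c["fovy"])/2)
ValueError: time passes only in moves, steps and waits
```

```bash
sed -i 's/^def cal(n):/import functools\n@functools.cache\ndef cal(n):/' h.py
cat > run2.py <<'E'
from fit import *
ims={n:cv2.imread(f"pics/{n}0.png") for n in("scene","top")}
M={}
seed={"scene":(238,217),"top":(425,272)}
for n in ims:
    for s in robot.silhouettes(n,"plate"):
        b=s["box"]; u,v=seed[n]
        if b[0]<u<b[2] and b[1]<v<b[3] and n not in M: M[n]=s["mask"].astype(float)
g=tri([238.4,213.8],[420.5,279.0])[0]
for a in(-2.4,-.8,.8,2.4):
    r=fitplate(M,[g[0],g[1],a]); print(a,r.x,r.fun)
    if a==-2.4 or r.fun<best.fun: best=r
np.save("plate.npy",best.x)
def crop(n,c,w,h,k):
    im=ims[n][c[1]-h//2:c[1]+h//2,c[0]-w//2:c[0]+w//2]; im=cv2.resize(im,None,fx=k,fy=k,interpolation=cv2.INTER_CUBIC)
    T=pose(*best.x); q=(proj(n,T[0].apply(np.c_[PL,np.full(8,.004)])+T[1])-[c[0]-w//2-.5,c[1]-h//2-.5])*k
    cv2.polylines(im,[np.int32(q)],True,(0,0,255),1)
    return im
a=np.hstack([crop("scene",(236,222),80,60,5),crop("top",(426,270),80,60,5)])
b=np.hstack([crop("scene",(374,303),134,100,3),crop("top",(252,222),134,100,3)])
cv2.imwrite("pics/crop.png",np.vstack([a,b[:,2:802]]))
E
python3 run2.py
```

```text
-2.4 [ 0.5061 -0.2697 -2.3806] 0.4922408879176303
-0.8 [ 0.4719 -0.2763 -0.4363] 0.0933932298812277
0.8 [ 0.4718 -0.2765 -0.4377] 0.09601628137535442
2.4 [ 0.5053 -0.2898  2.7548] 0.48262687745808996
```

View pics/crop.png

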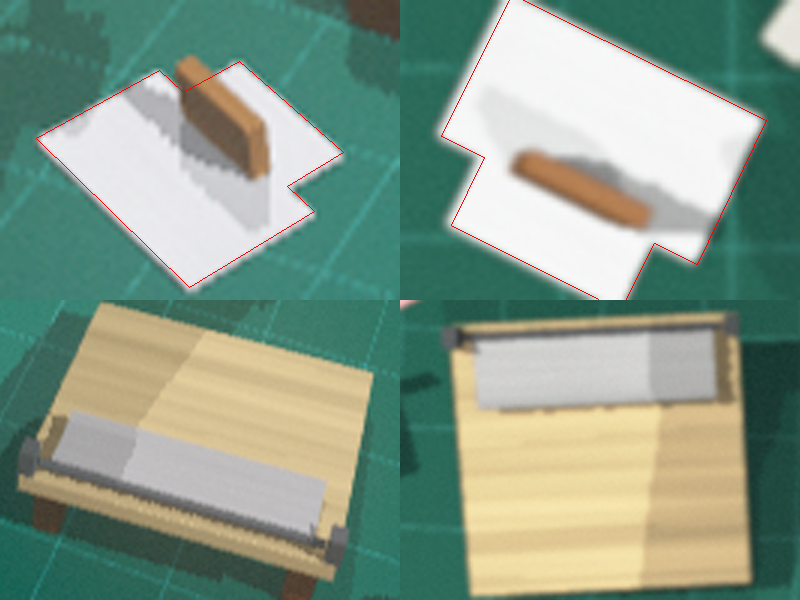

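The crop shows the grey-white aluminium plate with its straight upright grip, and the red model outline fits in both views. The stand below it has near face corners at top (208,271) and (302,266) and scene (340,254) and (432,277). Next I fit the stand.

```bash
cat > stand.py <<'E'
from fit import *
from scipy.optimize import least_squares
S=lambda x,y:[(x+2.5)/3-.5+307,(y-299.5)/3-.5+253]
T=lambda x,y:[(x-397.5)/3-.5+185,(y-299.5)/3-.5+172]   # display x 400 -> crop col 0(+2 trim)
T=lambda x,y:[(x-399.5)/3-.5+185,(y-299.5)/3-.5+172]
obs=[("scene",[-.12,-.12,0],S(98,303)),("scene",[-.12,.12,0],S(373,373)),
("top",[-.12,.12,0],T(470,597)),("top",[-.12,-.12,0],T(751,583)),
("top",[.04,.1,.0145],T(477,410)),("top",[.04,-.1,.0145],T(717,402)),
("scene",[.04,-.1,.0145],S(75,412)),("scene",[.04,.1,.0145],S(326,482)),
("scene",[.11,-.12,0],S(20,475)),("scene",[.11,.12,0],S(335,565))]
def bp(p,P):
    r=R.from_euler("z",p[3])*R.from_euler("y",-p[4]); return r.apply(P)+p[:3]
def res(p): return np.concatenate([(proj(n,bp(p,np.array([P])))[0]-o) for n,P,o in obs]+[[ (p[4]-.22)*100]])
r=least_squares(res,[.6,.165,.058,0,.22],loss="soft_l1"); print(r.x); print(res(r.x)[:-1].reshape(-1,2))
np.save("board.npy",r.x)
p=np.load("plate.npy"); print(p,robot.get_state()["time"])
E
python3 stand.py; python3 -c "
from rig import robot; print(robot.grasp_offset)
from scipy.spatial.transform import Rotation as R
s=robot.get_state();q=s['orientation'];print(R.from_quat([*q[1:],q[0]]).as_matrix())"
```

```text
[0.5999 0.1666 0.0536 0.0782 0.2204]
[[ 1.0587 -0.1463]
 [-0.0699  0.2177]
 [ 0.8874 -0.1406]
 [-0.1937  0.1204]
 [ 0.3499  0.4035]
 [-0.0513 -0.6104]
 [-0.4933 -0.6096]
 [ 0.1556 -0.4617]
 [ 0.0309  0.1856]
 [ 0.3707  0.7649]]
[ 0.4719 -0.2763 -0.4363] 0.9
0.0188
[[ 9.39485562e-01  3.42588497e-01  1.03734134e-05]
 [ 3.42588497e-01 -9.39485561e-01 -5.03410922e-05]
 [-7.50060698e-06  5.08485414e-05 -9.99999999e-01]]
```

```bash
cat > go.py <<'E'
from h import *
from scipy.linalg import expm,logm
np.set_printoptions(precision=5,suppress=True)
def cur():
    s=robot.get_state();q=s["orientation"];A=np.eye(4);A[:3,:3]=R.from_quat([*q[1:],q[0]]).as_matrix();A[:3,3]=s["position"];return A
def rows(A,B,n):
    D=np.real(logm(np.linalg.inv(A)@B))/n; d=expm(D)
    print("n",n,"row mm",d[:3,3]*1000,"deg",R.from_matrix(d[:3,:3]).as_rotvec(degrees=True))
def plateT(p):
    A=np.eye(4);A[:3,:3]=R.from_euler("z",p[2]).as_matrix();A[:3,3]=[p[0],p[1],0];return A
def boardT(p):
    A=np.eye(4);A[:3,:3]=(R.from_euler("z",p[3])*R.from_euler("y",-p[4])).as_matrix();A[:3,3]=p[:3];return A
def off(x=0,y=0,z=0):
    A=np.eye(4);A[:3,3]=[x,y,z];return A
G=np.eye(4); G[:3,:3]=np.array([[0,1,0],[1,0,0],[0,0,-1.]])  # tool x=plate y, tool y=plate x, z down
TP=off(z=.0092)@G   # plate->TCP when grasped
E
python3 -c "
from go import *
T=plateT(np.load('plate.npy')); print((T@off(z=.12)@TP)[:3,3]); rows(cur(),T@off(z=.11)@TP,13)"
```

```text
[ 0.47188 -0.27629  0.1292 ]
n 13 row mm [31.42835 -5.28838  8.27183] deg [ 0.0002   0.00012 -3.45921]
```

Request:
{"name": "servo_tool", "arguments": {
  "moves": [0.0314, -0.0053, 0.0083, 0, 0, -3.46, 0.0314, -0.0053, 0.0083, 0, 0, -3.46, 0.0314, -0.0053, 0.0083, 0, 0, -3.46, 0.0314, -0.0053, 0.0083, 0, 0, -3.46, 0.0314, -0.0053, 0.0083, 0, 0, -3.46, 0.0314, -0.0053, 0.0083, 0, 0, -3.46, 0.0314, -0.0053, 0.0083, 0, 0, -3.46, 0.0314, -0.0053, 0.0083, 0, 0, -3.46, 0.0314, -0.0053, 0.0083, 0, 0, -3.46, 0.0314, -0.0053, 0.0083, 0, 0, -3.46],
  "hand": 0.06
}}

```text
time: 1.73
position: [0.4363, -0.3635, 0.1435]
orientation: [0.0, 0.888, 0.46, 0.0]
wrist_force: [0.6, -0.6, -0.0]
finger_gap: 0.0602
finger_force: 0.0
```

Request:
{"name": "servo_tool", "arguments": {
  "moves": [0.0314, -0.0053, 0.0083, 0, 0, -3.46, 0.0314, -0.0053, 0.0083, 0, 0, -3.46, 0.0314, -0.0053, 0.0083, 0, 0, -3.46, 0, 0, 0, 0, 0, 0, 0, 0, 0, 0, 0, 0, 0, 0, 0, 0, 0, 0, 0, 0, 0, 0, 0, 0, 0, 0, 0, 0, 0, 0, 0, 0, 0, 0, 0, 0, 0, 0, 0, 0, 0, 0]
}}

```text
time: 2.57
position: [0.4713, -0.2772, 0.119]
orientation: [0.0, 0.844, 0.537, -0.0]
wrist_force: [-0.4, -0.2, 0.7]
finger_gap: 0.06
finger_force: 0.0
```

```bash
python3 -c "
from go import *
T=plateT(np.load('plate.npy')); print((T@off(z=.11)@TP)[:3,3],cur()); rows(cur(),T@off(z=.11)@TP,1); rows(cur(),T@TP,8)"
```

```text
[ 0.47188 -0.27629  0.1192 ] [[ 0.42369  0.90581  0.0002   0.47126]
 [ 0.90581 -0.42369 -0.0004  -0.2772 ]
 [-0.00028  0.00035 -1.       0.11897]
 [ 0.       0.       0.       1.     ]]
n 1 row mm [ 1.08745  0.18364 -0.22617] deg [ 0.02008  0.0159  -0.07222]
n 8 row mm [ 0.13807  0.02031 13.72174] deg [ 0.00251  0.00199 -0.00903]
```

Request:
{"name": "servo_tool", "arguments": {
  "moves": [0.001, 0, 0.0136, 0, 0, 0, 0, 0, 0.0136, 0, 0, 0, 0, 0, 0.0136, 0, 0, 0, 0, 0, 0.0136, 0, 0, 0, 0, 0, 0.0136, 0, 0, 0, 0, 0, 0.0136, 0, 0, 0, 0, 0, 0.0136, 0, 0, 0, 0, 0, 0.0136, 0, 0, 0, 0, 0, 0, 0, 0, 0, 0, 0, 0, 0, 0, 0]
}}

```text
time: 3.4
position: [0.4714, -0.2755, 0.0097]
orientation: [-0.001, 0.843, 0.537, -0.0]
wrist_force: [0.9, -0.7, 0.5]
finger_gap: 0.06
finger_force: 0.0
```

Request:
{"name": "servo_tool", "arguments": {
  "moves": [0, 0, 0, 0, 0, 0, 0, 0, 0, 0, 0, 0, 0, 0, 0, 0, 0, 0, 0, 0, 0, 0, 0, 0, 0, 0, 0, 0, 0, 0, 0, 0, 0, 0, 0, 0, 0, 0, 0, 0, 0, 0, 0, 0, 0, 0, 0, 0, 0, 0, 0, 0, 0, 0, 0, 0, 0, 0, 0, 0],
  "hand": 0,
  "force": 50
}}

```text
time: 4.23
position: [0.4719, -0.2755, 0.0101]
orientation: [0.0, 0.843, 0.537, -0.0]
wrist_force: [-0.7, -0.2, 1.6]
finger_gap: 0.0135
finger_force: 50.0
```

```bash
cat > s.py <<'E'
from go import *
s=robot.get_state(); A=cur(); B=boardT(np.load('board.npy'))
print("t",s["time"],"gap",s["finger_gap"],"F",s["wrist_force"],"Fboard",B[:3,:3].T@s["wrist_force"],"T",s["wrist_torque"])
P=np.linalg.inv(B)@A@np.linalg.inv(TP); print("TCP",A[:3,3],"plate in board mm",P[:3,3]*1000,"rot",R.from_matrix(P[:3,:3]).as_rotvec(degrees=True))
E
python3 s.py
```

```text
t 4.2333 gap 0.013537652028907181 F [-0.73421 -0.15944  1.64062] Fboard [-0.36768 -0.10163  1.76369] T [0.00626 0.02599 0.06141]
TCP [ 0.47191 -0.2755   0.01011] plate in board mm [-169.75286 -430.7602   -15.95872] rot [ -3.25158  12.3478  -29.33687]
```

Request:
{"name": "servo_tool", "arguments": {
  "moves": [0, 0, -0.015, 0, 0, 0, 0, 0, -0.015, 0, 0, 0, 0, 0, -0.015, 0, 0, 0, 0, 0, -0.015, 0, 0, 0, 0, 0, -0.015, 0, 0, 0, 0, 0, -0.015, 0, 0, 0, 0, 0, -0.015, 0, 0, 0, 0, 0, -0.015, 0, 0, 0, 0, 0, -0.015, 0, 0, 0, 0, 0, 0, 0, 0, 0]
}}

```text
time: 5.07
position: [0.4731, -0.276, 0.1473]
orientation: [0.002, 0.843, 0.537, 0.001]
wrist_force: [0.5, -0.9, -2.5]
finger_gap: 0.0136
finger_force: 50.0
```

```bash
sed -i 's/z=.0092/z=.0101/' go.py; python3 s.py; python3 -c "
from go import *
B=boardT(np.load('board.npy')); rows(cur(),B@off(-.062,0,.05)@TP,17)"
```

```text
t 5.0667 gap 0.013607905055424288 F [ 0.53048 -0.8919  -2.46172] Fboard [-0.09014 -0.93059 -2.50257] T [-0.05371 -0.1283   0.00952]
TCP [ 0.47311 -0.276    0.14734] plate in board mm [-138.7879  -431.36723  116.81793] rot [ -3.31004  12.14983 -29.33621]
n 17 row mm [26.05036 -2.2147   2.89103] deg [-0.7147   0.19471 -1.72566]
```

Request:
{"name": "servo_tool", "arguments": {
  "moves": [0.026, -0.0022, 0.0029, -0.715, 0.195, -1.726, 0.026, -0.0022, 0.0029, -0.715, 0.195, -1.726, 0.026, -0.0022, 0.0029, -0.715, 0.195, -1.726, 0.026, -0.0022, 0.0029, -0.715, 0.195, -1.726, 0.026, -0.0022, 0.0029, -0.715, 0.195, -1.726, 0.026, -0.0022, 0.0029, -0.715, 0.195, -1.726, 0.026, -0.0022, 0.0029, -0.715, 0.195, -1.726, 0.026, -0.0022, 0.0029, -0.715, 0.195, -1.726, 0.026, -0.0022, 0.0029, -0.715, 0.195, -1.726, 0.026, -0.0022, 0.0029, -0.715, 0.195, -1.726]
}}

```text
time: 5.9
position: [0.5287, -0.0204, 0.1162]
orientation: [0.043, 0.751, 0.657, 0.048]
wrist_force: [0.3, -0.3, -3.3]
finger_gap: 0.0137
finger_force: 50.0
```

Request:
{"name": "servo_tool", "arguments": {
  "moves": [0.026, -0.0022, 0.0029, -0.715, 0.195, -1.726, 0.026, -0.0022, 0.0029, -0.715, 0.195, -1.726, 0.026, -0.0022, 0.0029, -0.715, 0.195, -1.726, 0.026, -0.0022, 0.0029, -0.715, 0.195, -1.726, 0.026, -0.0022, 0.0029, -0.715, 0.195, -1.726, 0.026, -0.0022, 0.0029, -0.715, 0.195, -1.726, 0.026, -0.0022, 0.0029, -0.715, 0.195, -1.726, 0, 0, 0, 0, 0, 0, 0, 0, 0, 0, 0, 0, 0, 0, 0, 0, 0, 0]
}}

```text
time: 6.73
position: [0.5246, 0.16, 0.0959]
orientation: [0.073, 0.675, 0.73, 0.079]
wrist_force: [0.7, -0.0, -1.2]
finger_gap: 0.0138
finger_force: 50.0
```

```bash
python3 s.py; python3 -c "
from go import *
a=snap('scene','scene1.png');b=snap('top','top1.png')
k=lambda im,x,y:cv2.resize(im[y:y+150,x:x+133][:,:,::-1],None,fx=3,fy=4)
k=lambda im,x,y:cv2.resize(im[y:y+130,x:x+133][:,:,::-1],None,fx=3,fy=3,interpolation=cv2.INTER_CUBIC)
cv2.imwrite('pics/c1.png',np.hstack([k(a,305,225),k(b,190,160)]))
B=boardT(np.load('board.npy')); rows(cur(),B@off(-.062,0,.012)@TP,1)"
```

```text
t 6.7333 gap 0.013757954993196807 F [ 0.70388 -0.0472  -1.24566] Fboard [ 0.4088  -0.10201 -1.36814] T [-0.06542  0.27486  0.03648]
TCP [0.52456 0.15997 0.09591] plate in board mm [-64.63862  -0.7138   47.73716] rot [ 0.07219  0.26922 -0.00905]
n 1 row mm [ 1.5948   2.10105 36.0281 ] deg [-0.22087 -0.04838 -0.1167 ]
```

View pics/c1.png

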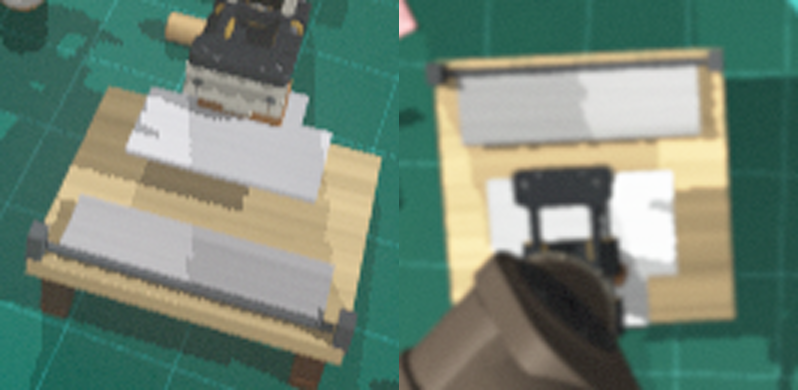

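The crop shows the plate hovering over the board, centred on the bar (plate 487–675, bar 460–700 in the top crop) and parallel to its edge within about 1 degree.

Request:
{"name": "servo_tool", "arguments": {
  "moves": [0.0015, 0.002, 0.006, -0.2, 0, 0, 0, 0, 0.006, 0, 0, 0, 0, 0, 0.006, 0, 0, 0, 0, 0, 0.006, 0, 0, 0, 0, 0, 0.006, 0, 0, 0, 0, 0, 0.004, 0, 0, 0, 0, 0, 0.002, 0, 0, 0, 0, 0, 0, 0, 0, 0, 0, 0, 0, 0, 0, 0, 0, 0, 0, 0, 0, 0]
}}

```text
time: 7.67
position: [0.535, 0.163, 0.0623]
orientation: [0.074, 0.675, 0.73, 0.082]
wrist_force: [-0.6, -0.1, -1.5]
finger_gap: 0.0135
finger_force: 50.0
```

```bash
python3 s.py
```

```text
t 7.6667 gap 0.013510435371178504 F [-0.64012 -0.1151  -1.46657] Fboard [-0.95216 -0.06477 -1.28958] T [-0.01611  0.26462  0.00738]
TCP [0.53496 0.16305 0.06231] plate in board mm [-61.57769   1.54722  12.62463] rot [ 0.11972 -0.04714 -0.01054]
```

Request:
{"name": "servo_tool", "arguments": {
  "moves": [0, 0, 0.001, 0, 0, 0, 0, 0, 0.001, 0, 0, 0, 0, 0, 0.001, 0, 0, 0, 0, 0, 0.001, 0, 0, 0, 0, 0, 0.001, 0, 0, 0, 0, 0, 0.001, 0, 0, 0, 0, 0, 0.001, 0, 0, 0, 0, 0, 0, 0, 0, 0, 0, 0, 0, 0, 0, 0, 0, 0, 0, 0, 0, 0]
}}

```text
time: 8.5
position: [0.5364, 0.163, 0.0553]
orientation: [0.074, 0.675, 0.73, 0.082]
wrist_force: [0.3, 0.5, -2.6]
finger_gap: 0.0137
finger_force: 50.0
```

```bash
python3 s.py
```

```text
t 8.5 gap 0.013687592627405949 F [ 0.33265  0.48943 -2.62529] Fboard [-0.21313  0.46196 -2.64263] T [-0.05086  0.31607  0.04758]
TCP [0.53641 0.16305 0.05528] plate in board mm [-61.70942   1.43157   5.44715] rot [ 0.10931 -0.02975 -0.01287]
```

Request:
{"name": "servo_tool", "arguments": {
  "moves": [0, 0, 0.001, 0, 0, 0, 0, 0, 0.0005, 0, 0, 0, 0, 0, 0.0005, 0, 0, 0, 0, 0, 0.0005, 0, 0, 0, 0, 0, 0.0005, 0, 0, 0, 0, 0, 0, 0, 0, 0, 0, 0, 0, 0, 0, 0, 0, 0, 0, 0, 0, 0, 0, 0, 0, 0, 0, 0, 0, 0, 0, 0, 0, 0]
}}

```text
time: 9.33
position: [0.5368, 0.1631, 0.0537]
orientation: [0.075, 0.675, 0.73, 0.082]
wrist_force: [-10.2, -2.8, 21.9]
finger_gap: 0.0139
finger_force: 50.0
```

```bash
python3 s.py
```

```text
t 9.3333 gap 0.013894397841015713 F [-10.22767  -2.75534  21.93317] Fboard [-5.36391 -1.94841 23.67896] T [-0.66274  1.59147 -0.10206]
TCP [0.53683 0.16312 0.05369] plate in board mm [-61.63331   1.46321   3.80445] rot [ 0.07864 -0.08453  0.00062]
```

```bash
cat >> stand.py <<'E'
f=lambda q:res(np.array([q[0],q[1],.0577,q[2],.22]))
r=least_squares(f,[.6,.165,.078],loss="soft_l1"); print("z fixed",r.x,r.cost)
np.save("board.npy",[r.x[0],r.x[1],.0577,r.x[2],.22])
E
python3 stand.py; python3 s.py
```

```text
[0.5999 0.1666 0.0536 0.0782 0.2204]
[[ 1.0587 -0.1463]
 [-0.0699  0.2177]
 [ 0.8874 -0.1406]
 [-0.1937  0.1204]
 [ 0.3499  0.4035]
 [-0.0513 -0.6104]
 [-0.4933 -0.6096]
 [ 0.1556 -0.4617]
 [ 0.0309  0.1856]
 [ 0.3707  0.7649]]
[ 0.4719 -0.2763 -0.4363] 9.3333
z fixed [0.6013 0.1666 0.079 ] 3.503818809964668
t 9.3333 gap 0.013894397841015713 F [-10.22767  -2.75534  21.93317] Fboard [-5.37584 -1.93918 23.67702] T [-0.66274  1.59147 -0.10206]
TCP [0.53683 0.16312 0.05369] plate in board mm [-63.82539   1.61073   0.06454] rot [ 0.06751 -0.10936 -0.04893]
```

Request:
{"name": "servo_tool", "arguments": {
  "moves": [0, 0, -0.0005, 0, 0, 0, 0, 0, -0.0004, 0, 0, 0, 0, 0, 0, 0, 0, 0, 0, 0, 0, 0, 0, 0, 0, 0, 0, 0, 0, 0, 0, 0, 0, 0, 0, 0, 0, 0, 0, 0, 0, 0, 0, 0, 0, 0, 0, 0, 0, 0, 0, 0, 0, 0, 0, 0, 0, 0, 0, 0]
}}

```text
time: 10.17
position: [0.5368, 0.1632, 0.0537]
orientation: [0.074, 0.675, 0.73, 0.082]
wrist_force: [-5.1, -1.0, 10.9]
finger_gap: 0.0137
finger_force: 50.0
```

```bash
python3 s.py
```

```text
t 10.1667 gap 0.013681792857497745 F [-5.1011  -1.01205 10.89191] Fboard [-2.66365 -0.60612 11.75656] T [-0.46214  0.93618 -0.15071]
TCP [0.53682 0.16316 0.05373] plate in board mm [-63.82024   1.66265   0.10784] rot [ 0.09175 -0.07791 -0.05641]
```

Request:
{"name": "servo_tool", "arguments": {
  "moves": [0, 0, -0.0004, 0, 0, 0, 0, 0.004, 0, 0, 0, 0, -0.0005, 0.005, 0, 0, 0, 0, -0.0005, 0.005, 0, 0, 0, 0, -0.0005, 0.005, 0, 0, 0, 0, 0, 0.005, 0, 0, 0, 0, 0, 0.005, 0, 0, 0, 0, 0, 0.005, 0, 0, 0, 0, 0, 0.003, 0, 0, 0, 0, 0, 0, 0, 0, 0, 0]
}}

```text
time: 11.0
position: [0.5725, 0.1646, 0.0617]
orientation: [0.074, 0.675, 0.73, 0.081]
wrist_force: [-4.9, 0.3, 5.8]
finger_gap: 0.0136
finger_force: 50.0
```

```bash
python3 s.py; python3 -c "
from go import *
a=snap('scene','scene2.png');b=snap('top','top2.png')
k=lambda im,x,y:cv2.resize(im[y:y+130,x:x+133][:,:,::-1],None,fx=3,fy=3,interpolation=cv2.INTER_CUBIC)
cv2.imwrite('pics/c2.png',np.hstack([k(a,305,225),k(b,190,160)]))"
```

```text
t 11.0 gap 0.013591311641827203 F [-4.93935  0.26901  5.79119] Fboard [-3.52071  0.65817  6.72152] T [-0.20453  0.82131 -0.07206]
TCP [0.57247 0.16458 0.06171] plate in board mm [-27.30117   0.26464   0.11628] rot [ 0.09774  0.00141 -0.04447]
```

View pics/c2.png

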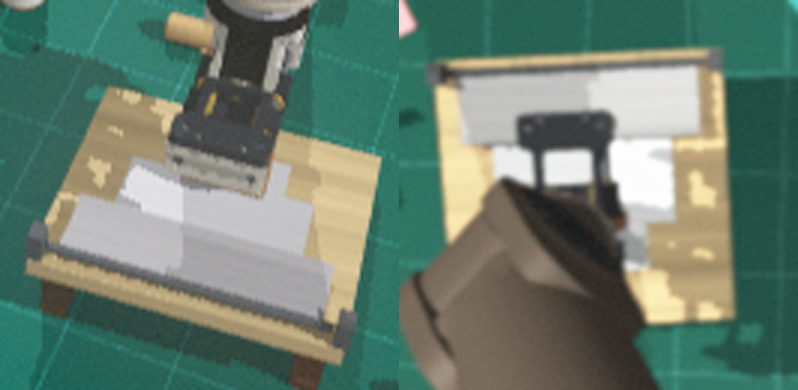

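The plate edge is under the bar and centred. The lip line is still at about (65,215)–(330,265) in the scene crop, so the bar is not lifted. About 12 mm remain.

Request:
{"name": "servo_tool", "arguments": {
  "moves": [0, 0.002, 0, 0, 0, 0, 0, 0.002, 0, 0, 0, 0, 0, 0.002, 0, 0, 0, 0, 0, 0.002, 0, 0, 0, 0, 0, 0.001, 0, 0, 0, 0, 0, 0.001, 0, 0, 0, 0, 0, 0, 0, 0, 0, 0, 0, 0, 0, 0, 0, 0, 0, 0, 0, 0, 0, 0, 0, 0, 0, 0, 0, 0]
}}

```text
time: 11.93
position: [0.5806, 0.1652, 0.0635]
orientation: [0.073, 0.675, 0.73, 0.08]
wrist_force: [-11.9, -0.4, 9.8]
finger_gap: 0.0137
finger_force: 50.0
```

```bash
python3 s.py
```

```text
t 11.9333 gap 0.013724110577586072 F [-11.85506  -0.38647   9.82983] Fboard [-9.41783  0.5508  12.17861] T [-0.28813  1.76172 -0.04659]
TCP [0.58058 0.16523 0.06354] plate in board mm [-18.98261   0.26254   0.12805] rot [ 0.0659   0.11462 -0.00508]
```

Request:
{"name": "servo_tool", "arguments": {
  "moves": [0, 0.001, 0, 0, 0, 0, 0, 0.0005, 0, 0, 0, 0, 0, 0.0005, 0, 0, 0, 0, 0, 0, 0, 0, 0, 0, 0, 0, 0, 0, 0, 0, 0, 0, 0, 0, 0, 0, 0, 0, 0, 0, 0, 0, 0, 0, 0, 0, 0, 0, 0, 0, 0, 0, 0, 0, 0, 0, 0, 0, 0, 0]
}}

```text
time: 12.77
position: [0.5826, 0.1654, 0.064]
orientation: [0.073, 0.675, 0.73, 0.08]
wrist_force: [-11.1, 0.1, 9.6]
finger_gap: 0.0138
finger_force: 50.0
```

```bash
python3 s.py
```

```text
t 12.7667 gap 0.013837286227417684 F [-11.14203   0.14727   9.63165] Fboard [-8.72627  1.02657 11.8209 ] T [-0.32357  1.68063 -0.02101]
TCP [0.58264 0.16538 0.06401] plate in board mm [-16.86933   0.24511   0.13586] rot [ 0.06596  0.10567 -0.00563]
```

Request:
{"name": "servo_tool", "arguments": {
  "moves": [0, 0.001, -0.0002, 0, 0, 0, 0, 0.0005, 0, 0, 0, 0, 0, 0.0005, 0, 0, 0, 0, 0, 0, 0, 0, 0, 0, 0, 0, 0, 0, 0, 0, 0, 0, 0, 0, 0, 0, 0, 0, 0, 0, 0, 0, 0, 0, 0, 0, 0, 0, 0, 0, 0, 0, 0, 0, 0, 0, 0, 0, 0, 0]
}}

```text
time: 13.6
position: [0.5853, 0.1655, 0.0646]
orientation: [0.074, 0.675, 0.73, 0.081]
wrist_force: [-8.1, -0.3, 5.2]
finger_gap: 0.0137
finger_force: 50.0
```

```bash
python3 s.py
```

```text
t 13.6 gap 0.013748825569824898 F [-8.07594 -0.26918  5.23918] Fboard [-6.73408  0.36932  6.87445] T [-0.21863  1.3088  -0.03659]
TCP [0.58532 0.16547 0.06463] plate in board mm [-14.10435   0.12785   0.15607] rot [ 0.08016  0.05145 -0.03437]
```

Request:
{"name": "servo_tool", "arguments": {
  "moves": [0, 0.0005, 0, 0, 0, 0, 0, 0.0005, 0, 0, 0, 0, 0, 0.0005, 0, 0, 0, 0, 0, 0, 0, 0, 0, 0, 0, 0, 0, 0, 0, 0, 0, 0, 0, 0, 0, 0, 0, 0, 0, 0, 0, 0, 0, 0, 0, 0, 0, 0, 0, 0, 0, 0, 0, 0, 0, 0, 0, 0, 0, 0]
}}

```text
time: 14.43
position: [0.5853, 0.1654, 0.0646]
orientation: [0.073, 0.675, 0.73, 0.08]
wrist_force: [-13.2, -0.2, 10.1]
finger_gap: 0.0142
finger_force: 50.0
```

```bash
python3 s.py
```

```text
t 14.4333 gap 0.01420770360166077 F [-13.23458  -0.22315  10.07035] Fboard [-10.69482   0.82254  12.71063] T [-0.29203  2.03978 -0.08634]
TCP [0.58532 0.1654  0.06462] plate in board mm [-14.13565   0.05381   0.14184] rot [ 0.04246  0.17627 -0.00908]
```

Request:
{"name": "servo_tool", "arguments": {
  "moves": [0, 0.0005, -0.0002, 0, 0, 0, 0, 0.0005, -0.0002, 0, 0, 0, 0, 0.0005, 0, 0, 0, 0, 0, 0.0005, 0, 0, 0, 0, 0, 0, 0, 0, 0, 0, 0, 0, 0, 0, 0, 0, 0, 0, 0, 0, 0, 0, 0, 0, 0, 0, 0, 0, 0, 0, 0, 0, 0, 0, 0, 0, 0, 0, 0, 0]
}}

```text
time: 15.27
position: [0.5853, 0.1654, 0.0647]
orientation: [0.072, 0.675, 0.73, 0.078]
wrist_force: [-20.4, -1.0, 12.5]
finger_gap: 0.0139
finger_force: 50.0
```

```bash
python3 s.py
```

```text
t 15.2667 gap 0.01390269441730909 F [-20.41072  -0.97451  12.5106 ] Fboard [-17.20149   0.64014  16.66617] T [-0.17939  2.99773 -0.12252]
TCP [0.5853  0.16541 0.06471] plate in board mm [-14.17038   0.06383   0.23775] rot [0.00569 0.35094 0.02775]
```

Request:
{"name": "servo_tool", "arguments": {
  "moves": [0, 0, -0.0005, 0, 0, 0, 0, 0, -0.0004, 0, 0, 0, 0, 0, 0, 0, 0, 0.5, 0, 0, 0, 0, 0, 0.5, 0, 0, 0, 0, 0, 0, 0, 0, 0, 0, 0, 0, 0, 0, 0, 0, 0, 0, 0, 0, 0, 0, 0, 0, 0, 0, 0, 0, 0, 0, 0, 0, 0, 0, 0, 0]
}}

```text
time: 16.1
position: [0.5853, 0.1654, 0.065]
orientation: [0.072, 0.68, 0.725, 0.079]
wrist_force: [-15.2, -0.6, 2.2]
finger_gap: 0.0141
finger_force: 50.2
```

```bash
python3 s.py
```

```text
t 16.1 gap 0.014062109140902232 F [-15.24054  -0.64844   2.19049] Fboard [-14.3987    0.55696   5.46442] T [-0.18531  2.80575  0.6298 ]
TCP [0.58528 0.16544 0.06499] plate in board mm [-14.12362   0.08595   0.51834] rot [ 0.00476  0.36045 -0.88535]
```

Request:
{"name": "servo_tool", "arguments": {
  "moves": [0, 0, 0, 0, 0, -0.5, 0, 0, 0, 0, 0, -0.5, 0, 0, 0, 0, 0, -0.5, 0, 0, 0, 0, 0, -0.5, 0, 0, 0, 0, 0, 0, 0, 0, 0, 0, 0, 0, 0, 0, 0, 0, 0, 0, 0, 0, 0, 0, 0, 0, 0, 0, 0, 0, 0, 0, 0, 0, 0, 0, 0, 0]
}}

```text
time: 16.93
position: [0.5853, 0.1653, 0.065]
orientation: [0.073, 0.669, 0.736, 0.078]
wrist_force: [-15.0, 1.3, 3.2]
finger_gap: 0.0139
finger_force: 50.3
```

```bash
python3 s.py
```

```text
t 16.9333 gap 0.013934527219780828 F [-14.95642   1.25334   3.22327] Fboard [-13.75037   2.43037   6.37773] T [ 0.19064  2.9213  -0.68388]
TCP [0.58527 0.16533 0.065  ] plate in board mm [-14.14873  -0.01823   0.52537] rot [0.03046 0.37909 0.92343]
```

Request:
{"name": "servo_tool", "arguments": {
  "moves": [0, 0, 0, 0, 0, 0.5, 0, 0, 0, 0, 0, 0.5, 0, -0.0005, 0, -0.2, 0, 0, 0, -0.0005, 0, -0.2, 0, 0, 0, 0, 0.0003, 0, 0, 0, 0, 0, 0.0003, 0, 0, 0, 0, 0, 0, 0, 0, 0, 0, 0, 0, 0, 0, 0, 0, 0, 0, 0, 0, 0, 0, 0, 0, 0, 0, 0]
}}

```text
time: 17.77
position: [0.5854, 0.1654, 0.0647]
orientation: [0.075, 0.674, 0.73, 0.082]
wrist_force: [-13.7, -0.7, 4.0]
finger_gap: 0.0134
finger_force: 50.0
```

```bash
python3 s.py
```

```text
t 17.7667 gap 0.013408261178428955 F [-13.6745   -0.65867   4.04456] Fboard [-12.47136   0.42311   6.93329] T [-0.07963  2.68323  0.00874]
TCP [0.5854  0.16536 0.06468] plate in board mm [-13.99702   0.00502   0.18411] rot [ 0.03062 -0.12144 -0.00772]
```

Request:
{"name": "servo_tool", "arguments": {
  "moves": [0, -0.0004, 0.0001, 0.1, 0, 0, 0, 0, 0.0001, 0, 0, 0, 0, 0, 0, 0, 0, 0, 0, 0, 0, 0, 0, 0, 0, 0, 0, 0, 0, 0, 0, 0, 0, 0, 0, 0, 0, 0, 0, 0, 0, 0, 0, 0, 0, 0, 0, 0, 0, 0, 0, 0, 0, 0, 0, 0, 0, 0, 0, 0]
}}

```text
time: 18.6
position: [0.5853, 0.1654, 0.0646]
orientation: [0.075, 0.675, 0.73, 0.081]
wrist_force: [-12.9, -0.3, 6.4]
finger_gap: 0.0138
finger_force: 50.0
```

```bash
python3 s.py; python3 -c "
from go import *
a=snap('scene','scene3.png');b=snap('top','top3.png')
k=lambda im,x,y:cv2.resize(im[y:y+130,x:x+133][:,:,::-1],None,fx=3,fy=3,interpolation=cv2.INTER_CUBIC)
cv2.imwrite('pics/c3.png',np.hstack([k(a,305,225),k(b,190,160)]))"
```

```text
t 18.6 gap 0.013836869520770494 F [-12.8802   -0.26481   6.40338] Fboard [-11.15351   0.75302   9.05567] T [-0.10076  2.5537  -0.05684]
TCP [0.58534 0.16538 0.06464] plate in board mm [-14.07029   0.03093   0.15725] rot [ 0.03729 -0.05642 -0.00944]
```

View pics/c3.png

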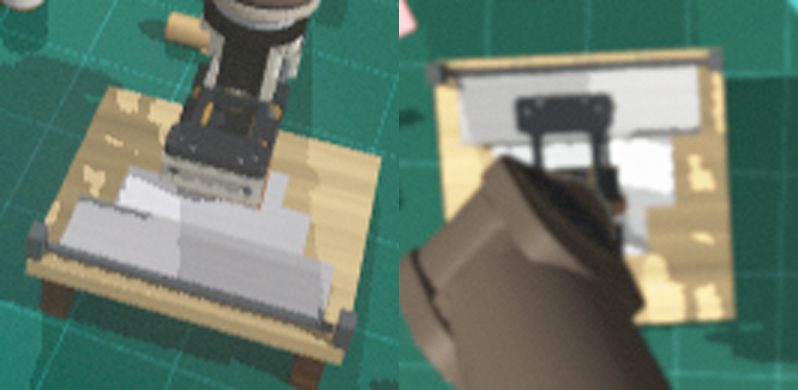

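The plate is home under the bar, flat and square to it. The lip line hasn't moved, and the push is about 9 N on the wrist sensor plus the plate's weight.

```bash
python3 -c "
from rig import robot; print(robot.close_job())"
```

```text
the job is handed in; nothing more can be done
None
```

The aluminium pattern plate is gripped, square and centred, home against the stop under the hold-down bar, which did not visibly lift, with a push of about 9 N at the wrist (about 11 N on the board with the plate's weight); the job is handed in, no verdict was returned.

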